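# Lock the unpinned ink roller with the spare hitch pin

## Task

One of the three ink rollers on the rack has no hitch pin through its spindle end. Take the spare pin from the wooden block, push it from above fully home through that empty cross hole, then swing its sprung loop down over the spindle's free end until it snaps shut. Do not push the jar, tape roll, mug or can about.

Things in the scene. Friction and masses are not known exactly. Their poses are not given: they have to be found in the camera images.
- pin_grip (a point): Spare steel hitch pin, 140 to 240 g, upright and loose in the wooden block. This point: centre of its grip, on its axis; own z up. The head is a bar 18 (own x) by 26 mm (own y), reaching from the shoulder 40 mm below this point to 14 mm above it. The loop's hinge is 28 mm below this point. Grip it by the 26 mm sides (fingers closing along own y), fingertips above the loop.
- pin_seat (a point): Same pin, same axes: point on its axis at the shoulder under the head, which comes to rest on the spindle. Below it a round shank, 12 mm diameter and 56 mm long, its last 10 mm tapered. The loop's hinge, along own y, is 12 mm above this point.
- loop_bar (a point): Middle of the cross bar of the pin's wire loop (wire 6 mm thick), 62 mm from the hinge; own y along the bar. The loop's two arms lie 25 mm either side of the pin's axis, so it is 44 mm wide inside; open, it stands out level along the pin's own +x.
- loop (a joint): Angle of the loop, rad: 0 = open, level; grows as it swings down; 1.4 = shut, hanging beside the shank. Sprung over centre: it stays at 0 or 1.4 and snaps to 1.4 once past about 0.7. Pressing the bar down takes about 1 N at first, then less. It is open at the start.
- stand_bare_hole (a point): Centre of the upper mouth of the empty cross hole (vertical, 15 mm diameter, right through), 109 mm above the table. The spindle lies level along own x, free end 22 mm away at own +x; the end is a square bar 30 mm wide, 28 mm high. The pin goes in with its own x along this own x, loop pointing past the free end. Within 80 mm of the free end there is only a base board, 12 mm high.
- stand_a_hole (a point): The same point on another spindle, whose pin is fitted and shut: leave it (its head's top is 54 mm above this point). The three spindles are fixed side by side, 130 mm apart along own y, in changing order. On each, a black roller 80 mm in diameter starts 40 mm from this point towards own -x; its top is 26 mm higher than this point.
- stand_b_hole (a point): The same point on the third spindle, whose pin is also fitted and shut: leave it.
- block: Wooden block, 90 mm (own x) by 150 mm (own y from -100 to +50), 65 mm high, fixed. Origin on the table straight below the 15 mm hole in which the spare pin stands, shoulder on the block's top. A brush handle 22 mm thick stands in it 80 mm from the pin towards own -y, up to 127 mm above the table.
- ink_jar: White jar, 64 mm diameter, 85 mm high, loose: leave alone. Origin at its foot.
- tape: Roll of tape lying flat, 100 mm diameter, 25 mm high, loose: leave alone. Origin at its foot.
- mug: Mug, 80 mm diameter, 90 mm high, loose: leave alone. Origin at its foot.
- ink_can: Can, 72 mm diameter, 100 mm high, loose: leave alone. Origin at its foot.

How it is judged:
On the way:
1. the pin is fully home in the empty cross hole, its loop still open (horizontal distance between pin_seat and stand_bare_hole below 0.004 m and z of pin_seat in the frame of stand_bare_hole between -0.004 and 0.004 m and angle between pin_seat's own z axis and vertical below 0.12 rad and value of joint loop below 0.4 rad), for 0.2 s.
At the end, for the whole second after the job is handed in: The spare pin stands in the cross hole that was empty, its shoulder within 4 mm of the spindle's top face and of the hole's axis, tilted less than 0.12 rad; its loop is past 1.2 rad (shut), the cross bar under the spindle on the free-end side; the pin is released (horizontal distance between pin_seat and stand_bare_hole below 0.004 m and z of pin_seat in the frame of stand_bare_hole between -0.004 and 0.004 m and angle between pin_seat's own z axis and vertical below 0.12 rad and value of joint loop above 1.2 rad and x of loop_bar in the frame of stand_bare_hole above 0 m and z of loop_bar in the frame of stand_bare_hole below -0.03 m); the robot touches nothing.
It fails at once if a jar, tape roll, mug or can is moved more than 30 mm (distance of any of ink_jar, tape, mug, ink_can from where it was at the start of the episode above 0.03 m).
It also fails if it takes over 48 s, if anything falls off the work surface, if the arm or the gripper's body presses on something with over 40 N, if the wrist force passes 120 N, or if a joint passes its speed limit or range.

## Robot

A 6-joint arm with a two-finger parallel gripper is mounted at the origin on the work surface. World frame = base frame: x ahead of the robot, y to its left, z up, the work surface at z = 0. Lengths are in m, angles in rad, forces in N, time in s.
With the tool pointing down it reaches from about 0.325 to 0.75 m from the base axis. Payload 7.6 kg.
Tool frame: the origin (TCP) lies at the very end of the fingers, on their centre line; the grasp point (between the pads) lies 19 mm behind it (manip.tcp_to_grasp is the distance from the TCP to the grasp point, in m); x points along the fingers, z is the direction in which the jaws open and shut, and the axes are right-handed (so a half turn about x gives the same grasp; the last joint's range is limited). The gripper opens to 85 mm and grips with 20 to 120 N. Pads are 22 mm wide; open, the fingers measure 114 mm over their backs; the gripper's body (76 mm by 85 mm) begins 54 mm behind the grasp point. The pads swing forward as they close: fully open they stand 13 mm farther back than shut.
Start: joints at [-1.356, 0.052, 1.401, -0, 1.689, -0.07], TCP at [0.148, -0.504, 0.231] pointing down, gripper open.
Joint ranges: [-2.9, 2.9], [-0.91, 2.17], [0.12, 2.37], [-1.06, 4.2], [0.26, 2.73], [-2.93, 2.93]. Speed limits (rad/s): [2.57, 2.57, 3.01, 3.14, 3.14, 3.14].

## Interface

Orientations are given as a unit quaternion [x, y, z, w].
In Python, from cell import sensors, eyes, order, manip gives the robot as it stands.
- The arm moves only by the tool servo_tool, never from a script. Its argument "commands" is a list of rows, each an object of numbers: "dx", "dy", "dz": the shift along the world's x, y, z in cm; "roll": the turn about the world's z in degrees. A call has exactly 8 rows; each row is the pose to reach, as a shift and turn from the pose commanded when the call began; what a row does not reach only later rows make up. A row lasts 1/8 s, in which the tool goes at most 62.5 mm and 10.7 degrees, less where a joint would pass 70% of its speed; a pose out of reach is approached as far as the arm can. A call with a gripper value outside its range is refused whole. "gripper" is the opening in per cent of the stroke, from 0 (shut) to 100 (fully open), set as the call begins (left out, the last holds). The fingers move at their own pace and stop on an object; "squeeze" is the grip in N (left out, the last holds). Time passes only in rows, so rows that repeat a pose let the fingers close, or fill a call up. It gives the time, the measured TCP pose, the force and the opening at its end, in the units of the state.
- sensors.read_state(): the state, without advancing time (a new reading comes with each control period).
- eyes.read_camera(name): name is "side" or "top"; returns a dict with "img" (480x640x3 uint8, red, green, blue), "range_z" (480x640 float32, m along the optical axis (not along the pixel's ray), 0 where there is no reading), "intrinsics" (3x3 intrinsics, pixels), "R" (3x3) and "t" (3): a world point X has camera coordinates R X + t. Camera axes: x right, y down, z forward; pixel columns grow to the right and rows downward; lengths in m; the calibration is good to about 2 mm. A picture is of the moment at which its call begins.
- order.job_done(): hands the job in, once; it reports no verdict.
The state is a dict: "time_s": time; "joint_pos": joint angles; "qvel": joint speeds; "joint_efforts": joint torques, N m; "eef_pos": TCP position; "tcp_rot": TCP orientation; "contact_force": force on the tool from outside, world axes, zero at the start; "ft_torque": the same for the moment, N m; "opening": finger opening in m.
Only numpy, scipy, OpenCV 4.12 (cv2) and the standard library are available. Lean on these libraries where they do the work, as an engineer would, in place of code of your own. Each camera call takes 0.05 s, during which the arm holds its last target. There are 200 camera calls.

## Working session

There is one attempt and no reset: what is moved stays moved. The work goes in short steps, Python scripts to look and compute and a tool call to move; the robot and the scene stay as the last step left them, time stands still between calls to the robot, and variables do not carry over. Pictures are saved under pics/ and viewed, about 8 in all and at most 12, crops included, and the job is handed in when it is done.

Besides the shell and the picture viewer there is one more tool, called after "Emit:" as name([rows], argument=value, ...), one row to a line, values as JSON. servo_tool: Moves the arm, as the interface text tells. Its arguments: {"type":"object","properties":{"commands":{"type":"array"},"gripper":{"type":"number"},"squeeze":{"type":"number"}},"required":["commands"]}

```bash
mkdir -p pics
cat > h.py <<'E'
import numpy as np, cv2
from cell import sensors, eyes, order, manip
def grab(n):
    c=eyes.read_camera(n); np.savez(f'/tmp/{n}.npz',**{k:np.array(v) for k,v in c.items()}); return c
def load(n): return dict(np.load(f'/tmp/{n}.npz'))
def cloud(c):
    K=c['intrinsics'];z=c['range_z'];v,u=np.mgrid[:480,:640]
    P=np.stack([(u-K[0,2])/K[0,0]*z,(v-K[1,2])/K[1,1]*z,z],-1)
    return (P-c['t'])@c['R']
def atz(c,u,v,h):
    K=c['intrinsics'];d=c['R'].T@np.linalg.solve(K,[u,v,1]);o=-c['R'].T@c['t']
    return o+d*(h-o[2])/d[2]
def proj(c,X):
    p=c['intrinsics']@(c['R']@np.array(X)+c['t']); return p[:2]/p[2]
E
python3 - <<'E'
from h import *
for n in('side','top'):
    c=grab(n); cv2.imwrite(f'pics/{n}0.png',c['img'][...,::-1]); print(n,-c['R'].T@c['t'],c['R'][2],c['intrinsics'][0,0])
print(manip.tcp_to_grasp, sensors.read_state())
E
```

```text
side [-0.31343319  0.85813931  0.71399712] [ 0.62463914 -0.62239312 -0.47164897] 570.3495271475451
top [0.42534317 0.04888856 1.04833585] [ 0.03687164 -0.01983457 -0.99912315] 466.0205731354951
0.0187 {'time_s': 0.1, 'joint_pos': array([-1.35629629e+00,  5.27650408e-02,  1.40160992e+00, -1.60470007e-05,
        1.68859647e+00, -7.03231980e-02]), 'qvel': array([ 0.00081856, -0.00166813, -0.00157346,  0.00034938,  0.00063152,
        0.00025417]), 'joint_efforts': array([ 1.59164952e-03, -3.82582283e+01, -3.60984635e+01, -8.81471306e-05,
        4.78027403e-03,  2.51207661e-05]), 'eef_pos': array([ 0.14746838, -0.50358843,  0.23056792]), 'tcp_rot': array([ 0.42428807,  0.56627544, -0.42365865,  0.56553082]), 'contact_force': array([ 0.20649244,  0.25760665, -0.15969814]), 'ft_torque': array([-0.02347375,  0.00449718,  0.00513655]), 'opening': 0.08530749394697348}
```

View pics/top0.png

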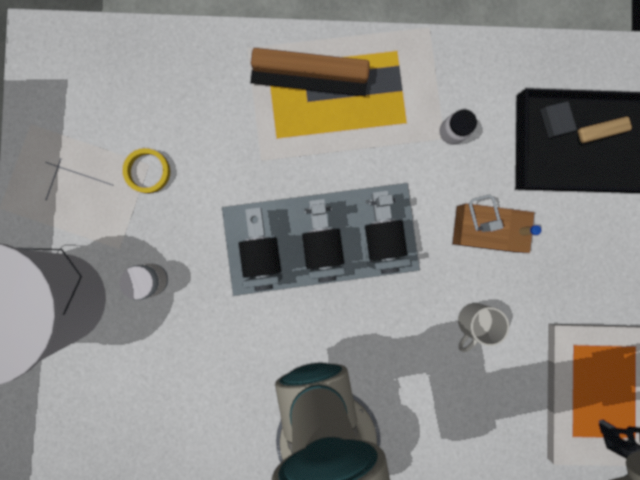

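View pics/side0.png

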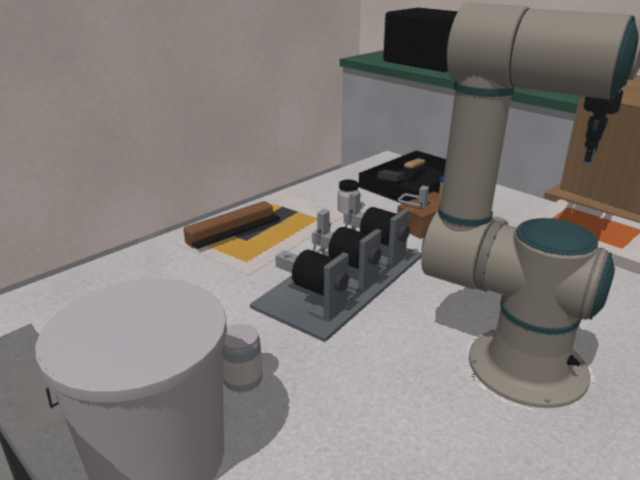

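The top view shows the rack with the bare spindle at about (254,218), its free end pointing up (+x). The spare pin is at about (490,222) in the block with its loop pointing up. I'll enlarge both and measure with depth.

Run:
```python
from h import *
c=load('top'); im=c['img'][...,::-1]
a=cv2.resize(im[195:255,225:305],None,fx=5,fy=5,interpolation=2)
b=cv2.resize(im[180:260,445:550],None,fx=5,fy=5,interpolation=2)
o=np.zeros((400,930,3),np.uint8);o[:300,:400]=a;o[:400,405:930]=b
o=cv2.resize(o,None,fx=800/930,fy=800/930);cv2.imwrite('pics/crop1.png',o)
P=cloud(c)
def comp(x0,x1,y0,y1,z0,z1):
    s=P[y0:y1,x0:x1].reshape(-1,3); s=s[(s[:,2]>z0)&(s[:,2]<z1)]
    if len(s)<5: print('few',len(s));return
    r=cv2.minAreaRect(s[:,:2].astype(np.float32)*1000); print(len(s),s.mean(0).round(4),r, np.median(s[:,2]))
comp(235,275,200,235,.095,.12)   # bare spindle
comp(300,335,190,230,.155,.175);comp(370,400,185,220,.155,.175) # other heads
comp(460,515,190,240,.11,.135) # pin head
comp(445,550,195,260,.055,.072) # block
comp(460,515,185,240,.073,.09) # loop
print([atz(c,*p,h).round(4) for p,h in (((254,218.5),.109),((318,207),.163),((382,200),.163))])
```

```text
382 [0.4768 0.1658 0.1088] ((476.78204345703125, 166.46664428710938), (54.94599914550781, 30.184722900390625), 9.205859184265137) 0.109063232192869
129 [0.5024 0.0392 0.1629] ((502.6579284667969, 39.05463409423828), (17.947193145751953, 25.649412155151367), 9.824475288391113) 0.16317363827286796
131 [ 0.523  -0.0884  0.1627] ((523.571044921875, -88.60711669921875), (18.088138580322266, 26.23902130126953), 10.537540435791016) 0.1629087396119501
126 [ 0.4828 -0.318   0.1182] ((483.01129150390625, -319.218994140625), (17.922880172729492, 26.665632247924805), 16.026548385620117) 0.1185609834204687
2583 [ 0.4793 -0.3434  0.0647] ((480.8822021484375, -343.9786071777344), (152.01658630371094, 90.10933685302734), 84.43728637695312) 0.06479554605661213
273 [ 0.5135 -0.3067  0.0796] ((510.0501403808594, -311.7117919921875), (73.83686828613281, 57.10490798950195), 16.397817611694336) 0.07931591078907524
[array([0.4827, 0.1669, 0.109 ]), array([0.5048, 0.0393, 0.163 ]), array([ 0.5217, -0.0826,  0.163 ])]
```

View pics/crop1.png

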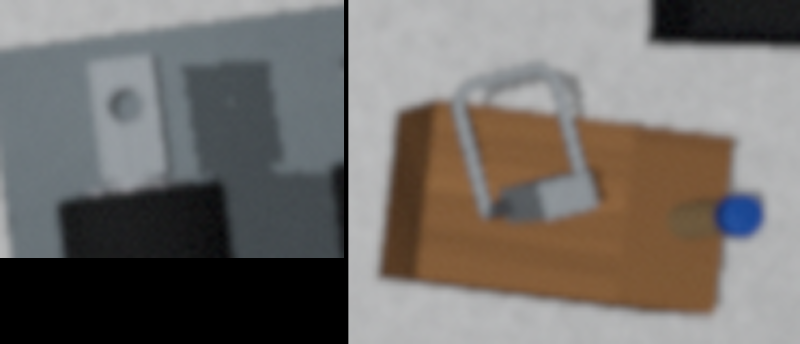

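The crop shows the empty hole at crop pixel (125,105), i.e. top pixel (254,219.4). The head and open loop are clear, with the brush at about (536,230). The measurements agree:
- **Pin:** (0.483, -0.319), yaw 16°.
- **Hole:** about (0.482, 0.167), yaw 9.3°, consistent with the 130 mm spacing.

The jaw axis is already at 106°, so no turn is needed. I'll go above the pin.

Emit:
servo_tool([
  {"dx":4.8,"dy":2.6,"dz":0},
  {"dx":9.6,"dy":5.3,"dz":-0.3},
  {"dx":14.4,"dy":8,"dz":-0.6},
  {"dx":19.2,"dy":10.6,"dz":-1},
  {"dx":24,"dy":13.3,"dz":-1.5},
  {"dx":29,"dy":16,"dz":-2},
  {"dx":33.5,"dy":18.5,"dz":-2.5},
  {"dx":33.5,"dy":18.5,"dz":-4},
], gripper=62, squeeze=60)

```text
$.commands[0]: bad value
```

Emit:
servo_tool([
  {"dx":4.8,"dy":2.6,"dz":0,"roll":0},
  {"dx":9.6,"dy":5.3,"dz":-0.3,"roll":0},
  {"dx":14.4,"dy":8,"dz":-0.6,"roll":0},
  {"dx":19.2,"dy":10.6,"dz":-1,"roll":0},
  {"dx":24,"dy":13.3,"dz":-1.5,"roll":0},
  {"dx":29,"dy":16,"dz":-2,"roll":0},
  {"dx":33.5,"dy":18.5,"dz":-2.5,"roll":0},
  {"dx":33.5,"dy":18.5,"dz":-4,"roll":0},
], gripper=62, squeeze=60)

```text
time_s: 1.1
eef_pos: [0.485, -0.3168, 0.1908]
tcp_rot: [0.423, 0.567, -0.423, 0.567]
contact_force: [-0.3, 0.3, -0.6]
opening: 0.053
```

Emit:
servo_tool([
  {"dx":0,"dy":0,"dz":0,"roll":0},
  {"dx":0,"dy":0,"dz":-2,"roll":0},
  {"dx":0,"dy":0,"dz":-4,"roll":0},
  {"dx":0,"dy":0,"dz":-6,"roll":0},
  {"dx":0,"dy":0,"dz":-8,"roll":0},
  {"dx":0,"dy":0,"dz":-9.5,"roll":0},
  {"dx":0,"dy":0,"dz":-10.4,"roll":0},
  {"dx":0,"dy":0,"dz":-10.4,"roll":0},
])

```text
time_s: 2.1
eef_pos: [0.4821, -0.319, 0.087]
tcp_rot: [0.424, 0.566, -0.424, 0.566]
contact_force: [0.5, 0.3, 0.2]
opening: 0.0529
```

Run:
```python
from h import *
s=sensors.read_state();print(s['eef_pos'],s['contact_force'])
c=grab('side');print(proj(c,[.483,-.319,.105]))
u,v=proj(c,[.483,-.319,.105]).astype(int)
cv2.imwrite('pics/s1.png',cv2.resize(c['img'][v-50:v+50,u-65:u+65,::-1],None,fx=6,fy=6,interpolation=2))
```

```text
[ 0.48214126 -0.31899194  0.08700683] [0.53116101 0.26849633 0.2431355 ]
[422.13894805 191.90864728]
```

View pics/s1.png

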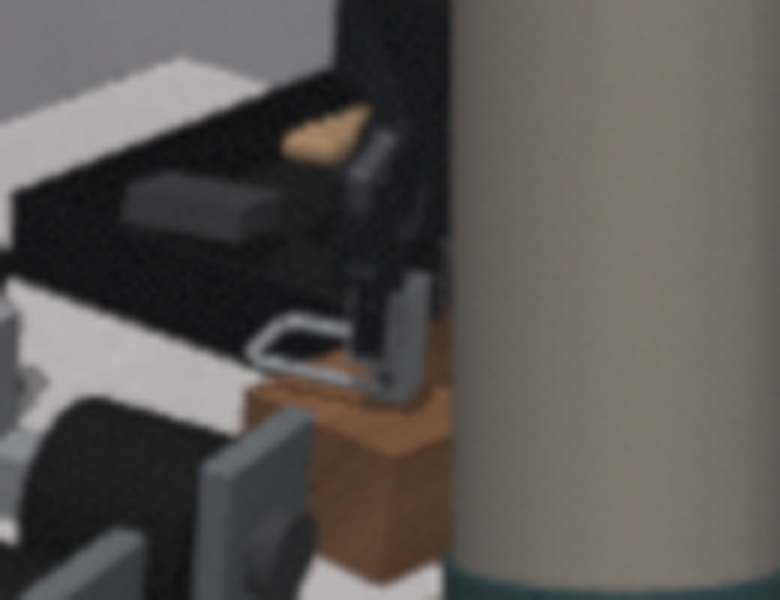

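The near finger (crop 370,310) hangs beside the head, with its tip just above the loop arm, and the loop is open. I'll close and lift.

Emit:
servo_tool([
  {"dx":0,"dy":0,"dz":0,"roll":0},
  {"dx":0,"dy":0,"dz":0,"roll":0},
  {"dx":0,"dy":0,"dz":0,"roll":0},
  {"dx":0,"dy":0,"dz":0,"roll":0},
  {"dx":0,"dy":0,"dz":0,"roll":0},
  {"dx":0,"dy":0,"dz":0,"roll":0},
  {"dx":0,"dy":0,"dz":0,"roll":0},
  {"dx":0,"dy":0,"dz":0,"roll":0},
], gripper=5, squeeze=70)

```text
time_s: 3.15
eef_pos: [0.483, -0.3193, 0.0883]
tcp_rot: [0.424, 0.565, -0.424, 0.567]
contact_force: [-0.2, -1.1, 5.8]
opening: 0.025
```

Emit:
servo_tool([
  {"dx":0,"dy":0,"dz":1,"roll":0},
  {"dx":0,"dy":0,"dz":3,"roll":0},
  {"dx":0,"dy":0,"dz":6,"roll":0},
  {"dx":0,"dy":0,"dz":9,"roll":0},
  {"dx":0,"dy":0,"dz":12,"roll":0},
  {"dx":0,"dy":0,"dz":15,"roll":0},
  {"dx":0,"dy":0,"dz":18,"roll":0},
  {"dx":0,"dy":0,"dz":19.5,"roll":0},
])

```text
time_s: 4.15
eef_pos: [0.4826, -0.3188, 0.2834]
tcp_rot: [0.424, 0.566, -0.424, 0.566]
contact_force: [0.1, 0.0, -1.6]
opening: 0.0251
```

Gripped (opening 25 mm) and lifted. Next I'll carry it across to above the bare hole and turn it -6.7°.

Emit:
servo_tool([
  {"dx":0,"dy":3,"dz":0,"roll":0},
  {"dx":0,"dy":7.5,"dz":0,"roll":-1},
  {"dx":0,"dy":12,"dz":0,"roll":-2},
  {"dx":0,"dy":16.5,"dz":0,"roll":-3},
  {"dx":0,"dy":21,"dz":0,"roll":-4},
  {"dx":0,"dy":25.5,"dz":0,"roll":-5},
  {"dx":0,"dy":30,"dz":0,"roll":-6},
  {"dx":0,"dy":34.5,"dz":0,"roll":-6.7},
])

```text
time_s: 5.15
eef_pos: [0.4819, 0.0276, 0.2811]
tcp_rot: [0.456, 0.541, -0.457, 0.539]
contact_force: [1.7, 0.4, -0.6]
opening: 0.0251
```

Emit:
servo_tool([
  {"dx":0,"dy":4.5,"dz":0,"roll":0},
  {"dx":0,"dy":8.5,"dz":0,"roll":0},
  {"dx":0,"dy":11.5,"dz":0,"roll":0},
  {"dx":-0.1,"dy":13.5,"dz":0,"roll":0},
  {"dx":-0.1,"dy":14.1,"dz":-1,"roll":0},
  {"dx":-0.1,"dy":14.1,"dz":-3,"roll":0},
  {"dx":-0.1,"dy":14.1,"dz":-5,"roll":0},
  {"dx":-0.1,"dy":14.1,"dz":-6.5,"roll":0},
])

```text
time_s: 6.15
eef_pos: [0.481, 0.1664, 0.2151]
tcp_rot: [0.456, 0.54, -0.457, 0.54]
contact_force: [0.7, -0.9, -2.0]
opening: 0.0252
```

Run:
```python
from h import *
c=grab('side');s=sensors.read_state();print(s['eef_pos'],s['contact_force'],s['opening'],s['tcp_rot'])
u,v=proj(c,[.482,.167,.16]).astype(int);print(u,v)
a=cv2.resize(c['img'][v-50:v+50,u-50:u+50,::-1],(400,400),interpolation=2);
t=grab('top');u,v=proj(t,[.482,.167,.16]).astype(int);print(u,v)
b=cv2.resize(t['img'][v-40:v+40,u-40:u+40,::-1],(400,400),interpolation=2)
cv2.imwrite('pics/p2.png',np.hstack([a,b]))
```

```text
[0.48045837 0.16631744 0.21325733] [-0.1780137  -0.4189253  -3.37588287] 0.024871723876877562 [ 0.45489429  0.54104142 -0.45809519  0.5389751 ]
285 233
250 217
```

View pics/p2.png

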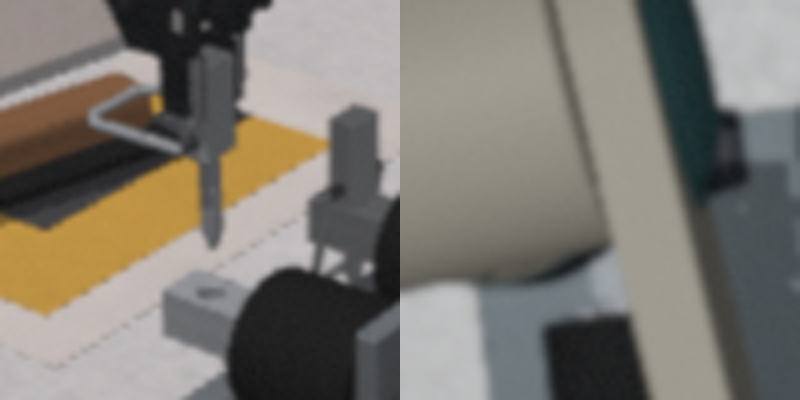

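Side view: the pin is upright, its tip at crop (212,248), the hole at (210,292) and the loop open. The top camera is occluded by the arm. I'll enlarge the side view to align the pin relative to the hole.

Run:
```python
from h import *
c=grab('side');s=sensors.read_state();print(s['eef_pos'],s['time_s'])
# crop cols 270..310, rows 205..265, x12
im=c['img'][212:262,260:320,::-1]
cv2.imwrite('pics/p3.png',cv2.resize(im,(720,600),interpolation=cv2.INTER_CUBIC))
P=cloud(c)
# shank pts by depth
m=P[212:262,260:320].reshape(-1,3)
for z0,z1 in((.14,.15),(.15,.16),(.16,.17),(.17,.18)):
    k=m[(m[:,2]>z0)&(m[:,2]<z1)&(abs(m[:,0]-.482)<.012)&(abs(m[:,1]-.167)<.012)];print(z0,len(k),k.mean(0).round(4),k.min(0).round(4),k.max(0).round(4))
k=m[(m[:,2]>.105)&(m[:,2]<.113)];print('top',cv2.minAreaRect(k[:,:2].astype(np.float32)*1000))
for z in(.109,.134,.15,.17): print(z,((proj(c,[.482,.167,z])-[260,212]+.5)*12-.5).round(1))
for d in([.001,0,0],[0,.001,0]): print(((proj(c,np.add([.482,.167,.109],d))-proj(c,[.482,.167,.109]))*12).round(2))
```

```text
[0.481147   0.16667356 0.21626743] 6.3
0.14 23 [0.4749 0.1687 0.1455] [0.4711 0.1622 0.1407] [0.4814 0.1739 0.1498]
0.15 21 [0.4751 0.1681 0.1541] [0.4713 0.159  0.1509] [0.4791 0.1728 0.1581]
0.16 21 [0.4741 0.1698 0.1646] [0.4707 0.1645 0.16  ] [0.4792 0.1738 0.1688]
0.17 26 [0.4752 0.1691 0.1745] [0.47   0.1642 0.1702] [0.483  0.174  0.1791]
top ((500.1690368652344, 113.5715103149414), (45.74040222167969, 151.37652587890625), 20.120908737182617)
0.109 [318.7 519.8]
0.134 [314.9 396.2]
0.15 [312.5 315.8]
0.17 [309.3 213.9]
[-3.77 -2.  ]
[-4.21  1.98]
```

View pics/p3.png

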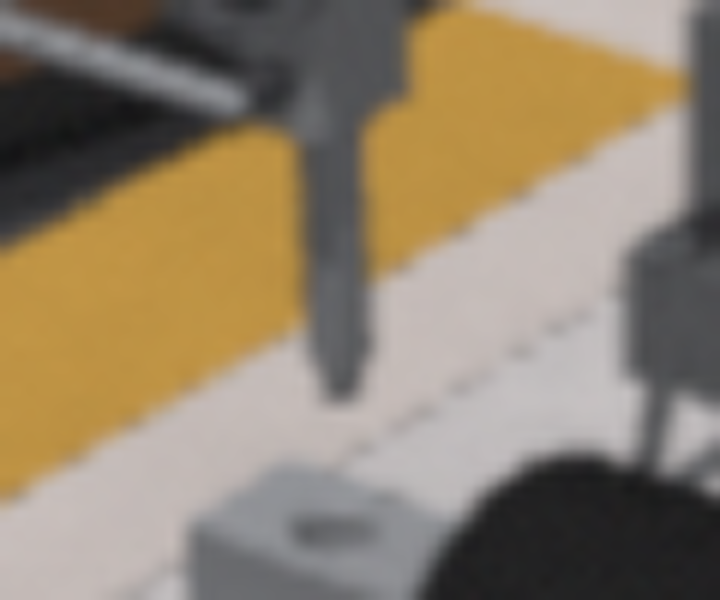

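The hole centre is at crop (335,531) and the pin tip at (342,402). The vertical through the hole at that height would pass at column 331, so the pin is about 11 crop px (2 mm) right, meaning it must move toward +x/+y. I'll correct by (+1.3, +1.5) mm and let the taper start in.

Emit:
servo_tool([
  {"dx":0.13,"dy":0.15,"dz":0,"roll":0},
  {"dx":0.13,"dy":0.15,"dz":0,"roll":0},
  {"dx":0.13,"dy":0.15,"dz":-1,"roll":0},
  {"dx":0.13,"dy":0.15,"dz":-1.8,"roll":0},
  {"dx":0.13,"dy":0.15,"dz":-2.4,"roll":0},
  {"dx":0.13,"dy":0.15,"dz":-2.9,"roll":0},
  {"dx":0.13,"dy":0.15,"dz":-3.2,"roll":0},
  {"dx":0.13,"dy":0.15,"dz":-3.2,"roll":0},
])

```text
time_s: 7.3
eef_pos: [0.4828, 0.1686, 0.1852]
tcp_rot: [0.456, 0.54, -0.456, 0.54]
contact_force: [-0.5, 0.6, -2.1]
opening: 0.025
```

Run:
```python
from h import *
c=grab('side');s=sensors.read_state();print(s['eef_pos'],s['contact_force'],s['ft_torque'],s['time_s'])
im=c['img'][212:262,260:320,::-1]
cv2.imwrite('pics/p4.png',cv2.resize(im,(720,600),interpolation=cv2.INTER_CUBIC))
```

```text
[0.48288193 0.16863366 0.18543345] [-0.38110244  0.48460619 -1.26708975] [ 0.00062367 -0.05087958 -0.02839605] 7.35
```

View pics/p4.png

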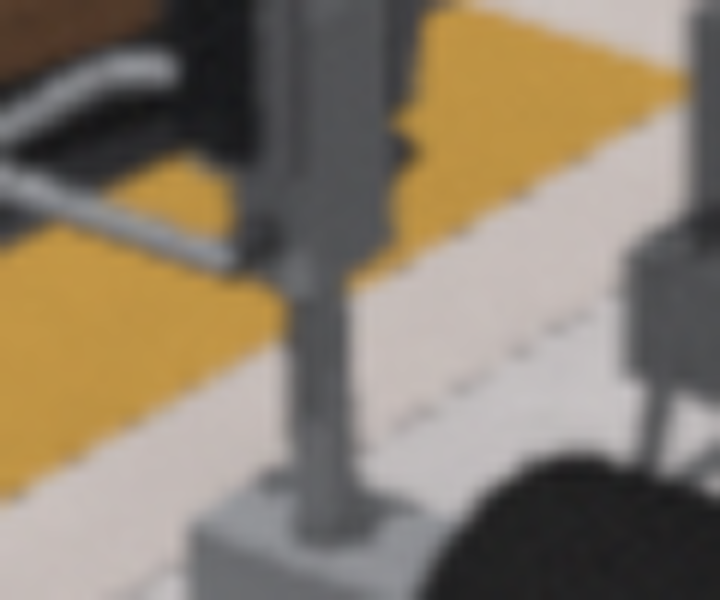

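The shank end is at the hole mouth, centred at column 327 against the hole's 335, so I overshot by about 1 mm. There is no contact force. I'll back off slightly and lower gently.

Emit:
servo_tool([
  {"dx":-0.06,"dy":-0.08,"dz":0,"roll":0},
  {"dx":-0.06,"dy":-0.08,"dz":-0.2,"roll":0},
  {"dx":-0.06,"dy":-0.08,"dz":-0.4,"roll":0},
  {"dx":-0.06,"dy":-0.08,"dz":-0.6,"roll":0},
  {"dx":-0.06,"dy":-0.08,"dz":-0.8,"roll":0},
  {"dx":-0.06,"dy":-0.08,"dz":-1.0,"roll":0},
  {"dx":-0.06,"dy":-0.08,"dz":-1.2,"roll":0},
  {"dx":-0.06,"dy":-0.08,"dz":-1.2,"roll":0},
])

```text
time_s: 8.35
eef_pos: [0.4821, 0.1678, 0.1731]
tcp_rot: [0.456, 0.54, -0.456, 0.54]
contact_force: [-0.1, 0.1, -1.3]
opening: 0.0248
```

There's no force with the tip about 15 mm below the mouth, so it is in the hole. I'll continue down.

Emit:
servo_tool([
  {"dx":0,"dy":0,"dz":-0.6,"roll":0},
  {"dx":0,"dy":0,"dz":-1.2,"roll":0},
  {"dx":0,"dy":0,"dz":-1.8,"roll":0},
  {"dx":0,"dy":0,"dz":-2.4,"roll":0},
  {"dx":0,"dy":0,"dz":-3.0,"roll":0},
  {"dx":0,"dy":0,"dz":-3.5,"roll":0},
  {"dx":0,"dy":0,"dz":-3.8,"roll":0},
  {"dx":0,"dy":0,"dz":-3.8,"roll":0},
])

```text
time_s: 9.35
eef_pos: [0.4822, 0.1678, 0.1352]
tcp_rot: [0.456, 0.54, -0.456, 0.54]
contact_force: [1.0, 0.3, -2.3]
opening: 0.025
```

Emit:
servo_tool([
  {"dx":0,"dy":0,"dz":-0.1,"roll":0},
  {"dx":0,"dy":0,"dz":-0.2,"roll":0},
  {"dx":0,"dy":0,"dz":-0.3,"roll":0},
  {"dx":0,"dy":0,"dz":-0.35,"roll":0},
  {"dx":0,"dy":0,"dz":-0.4,"roll":0},
  {"dx":0,"dy":0,"dz":-0.45,"roll":0},
  {"dx":0,"dy":0,"dz":-0.45,"roll":0},
  {"dx":0,"dy":0,"dz":-0.45,"roll":0},
])

```text
time_s: 10.35
eef_pos: [0.4824, 0.1679, 0.1323]
tcp_rot: [0.457, 0.54, -0.456, 0.54]
contact_force: [-4.1, -2.6, 9.0]
opening: 0.025
```

Run:
```python
from h import *
c=grab('side');s=sensors.read_state();print(s['eef_pos'],s['contact_force'],s['ft_torque'],s['time_s'])
im=c['img'][205:255,260:320,::-1]
cv2.imwrite('pics/p5.png',cv2.resize(im,(720,600),interpolation=cv2.INTER_CUBIC))
```

```text
[0.48239824 0.16786783 0.132306  ] [-4.31576831 -2.67672848  9.71765169] [-0.29407536  0.87556634  0.02336138] 10.4
```

View pics/p5.png

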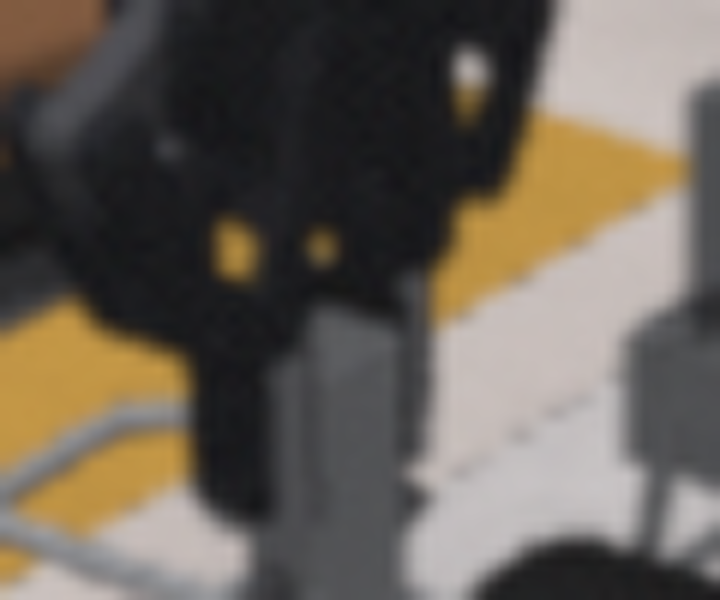

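The shoulder touches at TCP z 0.132 (expected 0.131–0.132) with 10 N, so it's seated. I'll release and raise.

Emit:
servo_tool([
  {"dx":0,"dy":0,"dz":0.1,"roll":0},
  {"dx":0,"dy":0,"dz":0.1,"roll":0},
  {"dx":0,"dy":0,"dz":0.1,"roll":0},
  {"dx":0,"dy":0,"dz":0.1,"roll":0},
  {"dx":0,"dy":0,"dz":0.1,"roll":0},
  {"dx":0,"dy":0,"dz":0.1,"roll":0},
  {"dx":0,"dy":0,"dz":0.1,"roll":0},
  {"dx":0,"dy":0,"dz":0.1,"roll":0},
], gripper=60)

```text
time_s: 11.4
eef_pos: [0.4822, 0.1678, 0.1318]
tcp_rot: [0.456, 0.54, -0.456, 0.54]
contact_force: [0.2, 0.0, 1.1]
opening: 0.0508
```

Emit:
servo_tool([
  {"dx":0,"dy":0,"dz":1,"roll":0},
  {"dx":0,"dy":0,"dz":2,"roll":0},
  {"dx":0,"dy":0,"dz":4,"roll":0},
  {"dx":0,"dy":0,"dz":6,"roll":0},
  {"dx":0,"dy":0,"dz":8,"roll":0},
  {"dx":0,"dy":0,"dz":9,"roll":0},
  {"dx":0,"dy":0,"dz":9,"roll":0},
  {"dx":0,"dy":0,"dz":9,"roll":0},
])

```text
time_s: 12.4
eef_pos: [0.4819, 0.1677, 0.221]
tcp_rot: [0.456, 0.54, -0.457, 0.54]
contact_force: [0.4, 0.0, 0.0]
opening: 0.0514
```

Run:
```python
from h import *
c=grab('side');s=sensors.read_state();print(s['eef_pos'],s['contact_force'],s['opening'],s['time_s'])
im=c['img'][195:255,250:322,::-1]
cv2.imwrite('pics/p6.png',cv2.resize(im,(720,600),interpolation=cv2.INTER_CUBIC))
P=cloud(c)[195:255,250:322].reshape(-1,3)
k=P[(P[:,2]>.158)&(P[:,2]<.168)&(abs(P[:,1]-.167)<.02)&(abs(P[:,0]-.48)<.02)];print(len(k),k.mean(0),k.max(0))
```

```text
[0.48189076 0.16774646 0.22085028] [-0.01703622  0.08517836  0.27491378] 0.05102581283834157 12.45
65 [0.47791573 0.16942518 0.16068364] [0.49108751 0.18270124 0.16347182]
```

View pics/p6.png

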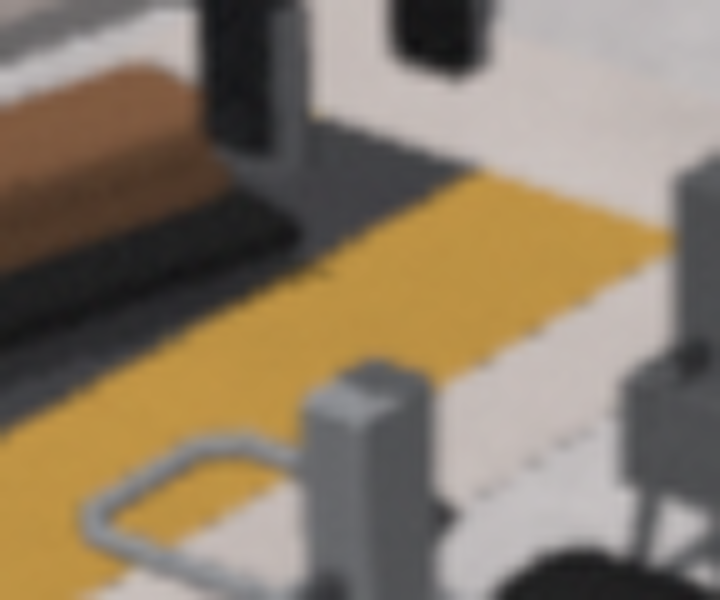

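The head's top is at z 0.1635 (expected 0.163), the pin is upright and the loop stands open past the free end. Next I'll shut the fingers and move over the bar, about (0.543, 0.178).

Emit:
servo_tool([
  {"dx":2.5,"dy":0.4,"dz":0,"roll":0},
  {"dx":5,"dy":0.8,"dz":0,"roll":0},
  {"dx":5.7,"dy":1,"dz":-1,"roll":0},
  {"dx":5.7,"dy":1,"dz":-3,"roll":0},
  {"dx":5.7,"dy":1,"dz":-5,"roll":0},
  {"dx":5.7,"dy":1,"dz":-7,"roll":0},
  {"dx":5.7,"dy":1,"dz":-8,"roll":0},
  {"dx":5.7,"dy":1,"dz":-8,"roll":0},
], gripper=0)

```text
time_s: 13.45
eef_pos: [0.5385, 0.1777, 0.1408]
tcp_rot: [0.456, 0.541, -0.457, 0.54]
contact_force: [-0.6, -0.8, -0.5]
opening: 0.0002
```

Emit:
servo_tool([
  {"dx":0,"dy":0,"dz":-1,"roll":0},
  {"dx":0,"dy":0,"dz":-1.6,"roll":0},
  {"dx":0,"dy":0,"dz":-2.4,"roll":0},
  {"dx":0,"dy":0,"dz":-3.2,"roll":0},
  {"dx":0,"dy":0,"dz":-4,"roll":0},
  {"dx":-0.1,"dy":0,"dz":-4.8,"roll":0},
  {"dx":-0.2,"dy":0,"dz":-5.6,"roll":0},
  {"dx":-0.3,"dy":0,"dz":-6.2,"roll":0},
])

```text
time_s: 14.45
eef_pos: [0.536, 0.1778, 0.0791]
tcp_rot: [0.456, 0.54, -0.456, 0.54]
contact_force: [-0.4, -0.0, 0.3]
opening: -0.0002
```

Emit:
servo_tool([
  {"dx":0,"dy":0,"dz":0,"roll":0},
  {"dx":0,"dy":0,"dz":0,"roll":0},
  {"dx":0,"dy":0,"dz":2,"roll":0},
  {"dx":0,"dy":0,"dz":5,"roll":0},
  {"dx":0,"dy":0,"dz":9,"roll":0},
  {"dx":2,"dy":0,"dz":13,"roll":0},
  {"dx":4,"dy":0,"dz":16,"roll":0},
  {"dx":6,"dy":0,"dz":18,"roll":0},
])

```text
time_s: 15.45
eef_pos: [0.5972, 0.1779, 0.2625]
tcp_rot: [0.457, 0.539, -0.455, 0.541]
contact_force: [0.5, -0.6, -0.3]
opening: 0.0001
```

Run:
```python
from h import *
c=grab('side');s=sensors.read_state();print(s['eef_pos'],s['contact_force'],s['opening'],s['time_s'])
im=c['img'][210:280,250:334,::-1]
cv2.imwrite('pics/p7.png',cv2.resize(im,(720,600),interpolation=cv2.INTER_CUBIC))
P=cloud(c)[195:255,250:322].reshape(-1,3)
k=P[(P[:,2]>.155)&(P[:,2]<.168)&(abs(P[:,1]-.167)<.02)&(abs(P[:,0]-.48)<.02)];print(len(k),k.mean(0),k.max(0))
```

```text
[0.59903715 0.1776309  0.26427529] [ 2.6283678  -0.18593292  2.02778444] -0.0002507789801908082 15.5
87 [0.4782604  0.17011128 0.15979718] [0.48905645 0.18335747 0.16347636]
```

View pics/p7.png

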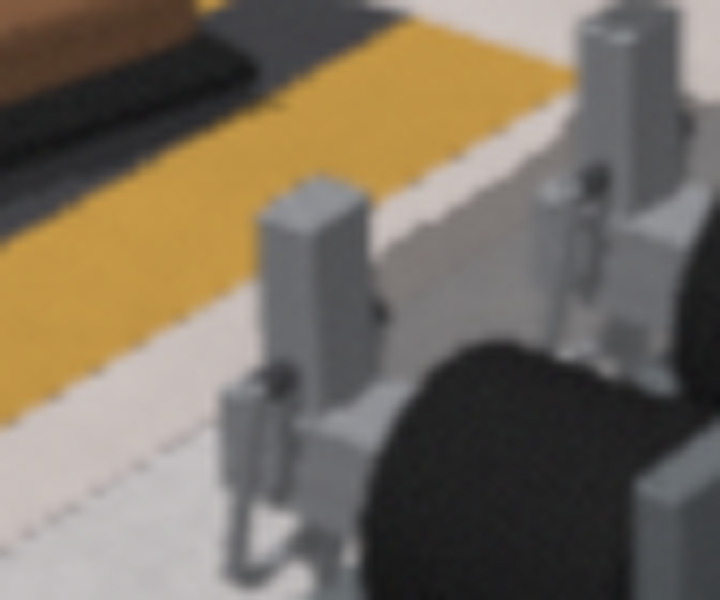

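The loop now hangs shut, its bar at crop (265,570) under the free end. It looks the same as the fitted neighbour. The pin is upright and seated, with its head top at 0.1635, and the arm is clear. I'll hand the job in.

```bash
python3 -c "
from h import *
print(order.job_done())"
```

```text
the job is handed in; nothing more can be done
None
```

The spare pin is home in the empty cross hole on the leftmost spindle (y ≈ +0.167), its loop is shut, and the job is handed in at about 15.5 s. No verdict is reported on hand-in.

**What I did:**
- I took the pin from the block and turned it about 7° to line up with the spindle. From the side view I corrected its position by about 2 mm, then backed off about 1 mm.
- I lowered it until the shoulder touched at the expected height with about 10 N, then released it with the loop still open.
- I pressed the cross bar down with the shut fingers until the loop snapped closed, then moved the arm clear.

**Last checks:**
- **Seating:** the head's top measured 0.1635 m against an expected 0.163 m, and the pin stands upright.
- **Loop:** its bar hangs under the free end and looks the same as the fitted pin next to it.
- **Horizontal fit:** I inferred this from the shank being in the hole, as the top camera was blocked during insertion.
- **Loose items:** I did not re-measure the jar, tape, mug or can. The path stayed clear of them, and the forces I read showed only the pin's own contacts.
- **Disagreement:** the side camera placed the hole about 5 mm from the top camera's position. I therefore aligned the pin to the hole within the side view instead of using absolute positions.

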